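Show a suspect relay module to the inspection camera

TASK

First lay the hold-down bar across the two notched posts of the board fixture and let go of it, so that it lies down in both notches, about centred. Then pull the orange relay module straight up out of the circuit board and show its pins to the inspection camera: hold it in the air with its pin end midway between the two green tips of the camera's distance rods, its underside facing squarely into the lens and its long side in line with the two tips. Do not knock the camera, and finish while holding the module there, still, in the gripper; the board, the white module, the flux bottle and the brush stay where they are.

Things in the scene. Friction and masses are not known exactly. Their poses are not given: they have to be found in the camera images.
- bar_grip (a point): Hold-down bar (loose, 0.2 kg): flat aluminium bar 20 x 200 x 10 mm (x, y, z), dark ends, with a red grip block in its middle, 14 (x) x 44 (y) mm, 9 to 46 mm above the bar's underside. It starts flat on the bench, grip up, left or right of the fixture. Point: on the grip's centre line, 33 mm above the underside; y along the bar, z up. The two ends are alike.
- bar_seat (a point): Where bar_grip lies once the bar rests in both notches: 53 mm above the bench, bar's underside 20 mm above it. y runs from post to post, z up. The two notched yellow posts are centred 90 mm either side along y, each 16 mm wide in y; each notch is 26 mm wide (x), about 6 mm deep, open along y, slightly flared on top.
- suspect_center (a point): Orange plug-in relay module (loose, about 0.12 kg), 26 x 40 mm (x, y), 64 mm tall, the lowest 6 mm being brass pins. It stands loosely in one of two black sockets 9 mm tall on the board; grip it above the socket and it slides straight up. Point: its centre, half-way up, 32 mm above the pin tips; z from pins to top, y along its long side. It looks the same turned half round.
- suspect_pins (a point): Centre of the orange module's pin end (underside), level with the pin tips: 32 mm from suspect_center along -z; same axes.
- view_point (a point): Midway between the two green tips (12 mm balls, 50 mm either side along y) of the camera's distance rods (5 mm thick, parallel to z). z: lens axis, away from the lens, which is 89 mm off along -z; it leans 17 to 34 degrees from vertical, roughly towards the robot. y: level, through both tips. Shown properly, suspect_pins is here, the module's z along this z, its y along this y either way round.
- spare_center (a point): White relay module, same shape as the orange one, in the other socket, 84 mm beside it along y; stays there. Which socket holds which varies. Point: its centre, half-way up.
- suspect: Orange module as a body; origin at its pin end, same as suspect_pins.
- bar: Hold-down bar as a body; origin at the centre of its underside.
- board: Green circuit board, 150 x 150 x 4 mm, loose in the fixture, its top 18 mm above the bench and 2 mm below the seated bar; low parts on it stand up to 9 mm above its top. Origin: centre of its underside.
- fixture: Aluminium board fixture fixed to the bench, plate 180 x 230 x 8 mm (x, y, z), yellow posts and stops up to 30 mm tall; origin at the centre of its underside. In its frame bar_seat is at x = 45 mm, y = 0; the sockets are at x = -35 mm, y = 42 and -42 mm.
- camera: Inspection camera on a dark base 90 x 90 mm fixed to the bench, left or right of the fixture (the side away from the bar): a black barrel of 44 mm diameter with two thin distance rods, held at a tilt that varies. Origin: centre of the base's underside.
- flux: Amber flux bottle, 40 mm diameter, 90 mm tall, standing beyond the fixture; origin at its underside.
- brush: Brush with a green handle, 170 mm long, lying beyond the fixture; origin near its middle.
Not all that is in view belongs to the job. Leave any yellow look-alike of the bar alone.

How it is judged:
By the outcome, as a careful person would: the job done as asked, in the order asked, and still so for the second after the job is handed in, while the arm keeps its last pose, push and grip.
It also fails if it takes over 59 s, if anything falls off the work surface, if the arm or the gripper's body presses on something with over 40 N, if the wrist force passes 120 N, or if a joint passes its speed limit or range.

ROBOT

A 7-joint arm with a two-finger parallel gripper is mounted at the origin on the work surface. World frame = base frame: x ahead of the robot, y to its left, z up, the work surface at z = 0. Lengths are in mm, angles in rad, forces in N, time in s.
With the tool pointing down it reaches from about 350 to 900 mm from the base axis. Payload 7.2 kg.
Tool frame: the origin (TCP) lies at the very end of the fingers, on their centre line; the grasp point (between the pads) lies 19 mm behind it; z points along the fingers, y is the line along which they close (so a half turn about z gives the same grasp; the last joint's range is limited). The gripper opens to 85 mm and grips with 20 to 120 N. Pads are 22 mm wide; open, the fingers measure 114 mm over their backs; the gripper's body (76 mm by 85 mm) begins 54 mm behind the grasp point. The pads swing forward as they close: fully open they stand 13 mm farther back than shut.
Start: joints at [1.23, 0.411, -0.013, 1.596, 0.006, 1.134, -0.082], TCP at [168.381, -601.894, 231.297] pointing down, gripper open.
Joint ranges: [-2.95, 2.95], [-0.29, 1.99], [-1.47, 1.44], [0.14, 2.54], [-1.03, 4.17], [0.13, 1.85], [-2.86, 2.86]. Speed limits (rad/s): [2.39, 2.39, 3.01, 3.01, 3.14, 3.14, 3.14].

INTERFACE

Orientations are given as a 3x3 rotation matrix whose columns are the frame's x, y, z axes.
In Python, from rig import bot gives the robot as it stands.
- The arm moves only by the tool step_arm, never from a script. Its argument "moves" is a list of rows, each an object with "xyz": the shift along the tool's x, y, z in mm, a list of three; "dr": the turn, a rotation vector about the tool's x, y, z in degrees, a list of three; "fingers": the opening, from 0 (shut) to 1 (fully open). A call has exactly 8 rows; each row is the pose to reach, as a shift and turn from the pose commanded when the call began, along the tool's axes at that moment; what a row does not reach only later rows make up. A row lasts 1/8 s, in which the tool goes at most 62.5 mm and 10.7 degrees, less where a joint would pass 70% of its speed; a pose out of reach is approached as far as the arm can. A call with a gripper value outside its range is refused whole. The fingers move at their own pace and stop on an object; the grip force is fixed at half the most. Time passes only in rows, so rows that repeat a pose let the fingers close, or fill a call up. It gives the time, the measured TCP pose, the force and the opening at its end, in the units of the state.
- bot.read_state(): the state, without advancing time (a new reading comes with each control period).
- bot.capture(name): name is "scene" or "side" or "wrist"; returns (picture, depth): 420x560x3 uint8, red, green, blue; 420x560 float32, mm along the optical axis (not along the pixel's ray), 0 where there is no reading.
- bot.get_calibration(name): a dict with "mtx" (3x3 intrinsics, pixels), "k1" (the pictures are not rectified: a ray, as slopes to the right and down, at radius r is drawn at 1 + k1 r^2 times it, then the intrinsics apply), "R" (3x3) and "t" (3): a world point X has camera coordinates R X + t; the wrist camera has in their place "hand_eye" (4x4, takes a point from camera to tool coordinates, whose origin is the TCP and whose axes are the flange's). Camera axes: x right, y down, z forward; pixel columns grow to the right and rows downward; lengths in mm; the calibration is good to about 2 mm. A picture is of the moment at which its call begins: read the wrist's pose just before it. get_calibration takes no time and is no camera call.
- bot.close_job(): hands the job in, once; it reports no verdict.
The state is a dict: "clock": time; "joint_positions": joint angles; "joint_velocities": joint speeds; "effort": joint torques, N m; "eef_pos": TCP position; "eef_rot": TCP orientation; "contact_force": force on the tool from outside, world axes, zero at the start; "ft_torque": the same for the moment, N m; "grip_width": opening from 0.0 (shut) to 1.0 (fully open).
Only numpy, scipy, OpenCV 4.12 (cv2) and the standard library are available. Lean on these libraries where they do the work, as an engineer would, in place of code of your own. Each camera call takes 0.05 s, during which the arm holds its last target. There are 200 camera calls.

## Working session

There is one attempt and no reset: what is moved stays moved. The work goes in short steps, Python scripts to look and compute and a tool call to move; the robot and the scene stay as the last step left them, time stands still between calls to the robot, and variables do not carry over. Pictures are saved under pics/ and viewed, on a budget of 10 in all, crops included, one or two more only if the job needs it, and the job is handed in when it is done.

Besides the shell and the picture viewer there is one more tool, called as name(argument=value, ...), one argument or row to a line, values as JSON. step_arm: Moves the arm, as the interface text tells. Its arguments: {"type":"object","properties":{"moves":{"type":"array","items":{"type":"object","properties":{"xyz":{"type":"array","items":{"type":"number"}},"dr":{"type":"array","items":{"type":"number"}},"fingers":{"type":"number"}}}}},"required":["moves"]}

```bash
ls; mkdir -p pics; cat > h.py <<'E'
import numpy as np, cv2
from rig import bot
def ray(c,uv):
    K=np.array(c['mtx']);uv=np.atleast_2d(np.array(uv,float))
    return cv2.undistortPoints(uv.reshape(-1,1,2),K,np.array([c['k1'],0,0,0.])).reshape(-1,2)
def cw(name,c,s=None):
    if name!='wrist':
        R=np.array(c['R']);return R.T,-R.T@np.array(c['t']).ravel()
    H=np.array(c['hand_eye']);Rt=np.array(s['eef_rot']);return Rt@H[:3,:3],Rt@H[:3,3]+np.array(s['eef_pos'])
def cloud(name,d,c,s=None):
    h,w=d.shape;u,v=np.meshgrid(np.arange(w),np.arange(h))
    n=ray(c,np.stack([u.ravel(),v.ravel()],1));z=d.ravel()
    P=np.c_[n[:,0]*z,n[:,1]*z,z];R,t=cw(name,c,s)
    W=P@R.T+t;W[z==0]=np.nan;return W.reshape(h,w,3)
def shot(name,save=None):
    s=bot.read_state();p,d=bot.capture(name);c=bot.get_calibration(name)
    if save: cv2.imwrite(f'pics/{save}.png',cv2.cvtColor(p,cv2.COLOR_RGB2BGR)); np.savez(f'pics/{save}.npz',p=p,W=cloud(name,d,c,s))
    return p,cloud(name,d,c,s),s
E
python3 - <<'E'
from h import *
p,W,s=shot('scene','scene1');p2,W2,s=shot('side','side1')
print(s['eef_pos'],s['eef_rot'],s['clock'])
for n in('scene','side'):
  R,t=cw(n,bot.get_calibration(n));print(n,t.round(),R.round(2).tolist())
print(bot.get_calibration('wrist'))
E
```

```text
pics
[ 168.24687674 -601.43683124  230.47756851] [[ 9.63003337e-01  2.69488983e-01 -5.10203405e-04]
 [ 2.69489449e-01 -9.63002228e-01  1.46491348e-03]
 [-9.65489707e-05 -1.54821101e-03 -9.99998797e-01]] 0.05
scene [1301. -345. 1335.] [[0.33, 0.79, -0.51], [0.94, -0.27, 0.18], [0.01, -0.54, -0.84]]
side [ 470.  685. 1020.] [[-0.99, -0.1, 0.08], [-0.13, 0.75, -0.65], [0.01, -0.66, -0.75]]
{'mtx': array([[307.74251024,   0.        , 279.81204116],
       [  0.        , 307.74251024, 208.2687942 ],
       [  0.        ,   0.        ,   1.        ]]), 'k1': -0.06062865552547432, 'hand_eye': array([[ 8.43815981e-04, -9.64242228e-01, -2.65021158e-01,
         6.75831550e+01],
       [ 9.99999625e-01,  7.61992893e-04,  4.11551818e-04,
        -5.15712137e-01],
       [-1.94891403e-04, -2.65021406e-01,  9.64242509e-01,
        -1.43146013e+02],
       [ 0.00000000e+00,  0.00000000e+00,  0.00000000e+00,
         1.00000000e+00]])}
```

View pics/scene1.png

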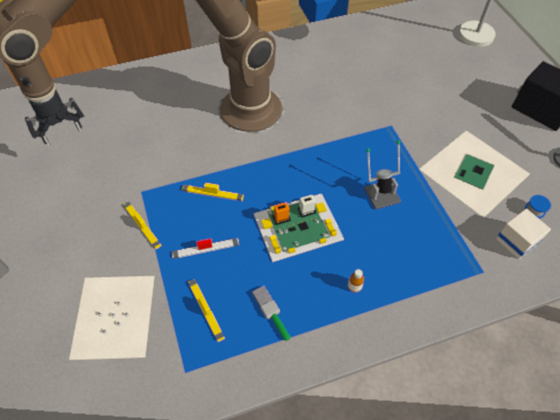

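View pics/side1.png

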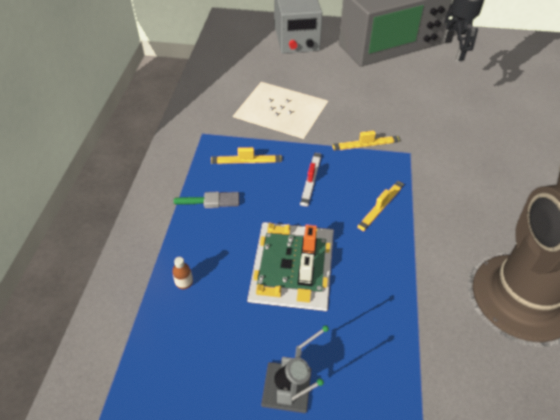

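The scene picture shows the silver bar with a red grip at (205,246). Three yellow look-alikes are at (212,192), (141,226) and (207,310). The orange module is at (281,212), the white one at (307,204), and the camera's green tips are at (368,150) and (398,143). The silver bar with the red grip is the only one that fits the description. I'll confirm it in a crop and measure.

```bash
python3 - <<'E'
from h import *
a=np.load('pics/scene1.npz');b=np.load('pics/side1.npz')
A=cv2.resize(cv2.cvtColor(a['p'][130:290,160:420],cv2.COLOR_RGB2BGR),None,fx=3,fy=3,interpolation=2)[:, :780]
B=cv2.resize(cv2.cvtColor(b['p'][140:420,220:420],cv2.COLOR_RGB2BGR),None,fx=2,fy=2,interpolation=2)
cv2.imwrite('pics/crop1.png',A)
for nm,D in(('scene',a),('side',b)):
  p=D['p'];W=D['W'];hsv=cv2.cvtColor(p,cv2.COLOR_RGB2HSV);H,S,V=[hsv[...,i].astype(int) for i in range(3)]
  X=W[...,0]; reg=(X>250)&(X<800)&(abs(W[...,1])<500)
  def rep(l,m):
    n,L,st,ce=cv2.connectedComponentsWithStats((m&reg).astype(np.uint8))
    for i in range(1,n):
      if st[i,4]>=4:
        w=W[L==i];w=w[~np.isnan(w[:,0])]
        print(nm,l,st[i,4],ce[i].round(),'med',np.median(w,0).round(),'min',np.percentile(w,5,0).round(),'max',np.percentile(w,95,0).round())
  rep('red',((H<5)|(H>174))&(S>180)&(V>90))
  rep('orange',(H>5)&(H<16)&(S>190)&(V>130))
  rep('green',(H>45)&(H<75)&(S>140)&(V>70))
  rep('yellow',(H>20)&(H<32)&(S>150)&(V>110))
  rep('white',(S<40)&(V>215))
E
```

```text
scene red 102 [204. 244.] med [ 522. -305.   41.] min [ 515. -322.   19.] max [ 526. -287.   51.]
scene orange 13 [283. 205.] med [492. -46.  84.] min [488. -58.  76.] max [501. -40.  89.]
scene orange 7 [278. 207.] med [494. -66.  85.] min [490. -70.  80.] max [505. -64.  88.]
scene orange 28 [277. 216.] med [507. -74.  48.] min [495. -75.  31.] max [512. -60.  79.]
scene orange 11 [286. 217.] med [511. -42.  37.] min [510. -50.  30.] max [513. -38.  46.]
scene green 4 [398. 142.] med [450. 334. 178.] min [449. 331. 176.] max [452. 334. 180.]
scene green 4 [368. 150.] med [450. 234. 177.] min [447. 233. 175.] max [452. 234. 183.]
scene green 18 [274. 316.] med [ 795. -180.   19.] min [ 790. -185.   14.] max [ 799. -175.   24.]
scene yellow 346 [212. 191.] med [ 329. -232.   13.] min [ 289. -295.    5.] max [ 363. -171.   48.]
scene yellow 72 [320. 207.] med [501.  74.  20.] min [485.  63.  14.] max [513.  86.  25.]
scene yellow 295 [141. 224.] med [ 388. -466.   13.] min [ 305. -494.    2.] max [ 442. -445.   48.]
scene yellow 11 [272. 208.] med [455. -71.  23.] min [448. -73.  13.]
[... 3153 characters left out ...]
-256.   10.] min [ 515. -279.    7.] max [ 526. -233.   14.]
side white 30 [264. 228.] med [ 615. -108.    7.] min [ 611. -123.    5.] max [618. -91.  11.]
side white 39 [300. 231.] med [ 525. -113.    8.] min [ 518. -124.    5.] max [ 533. -106.   11.]
side white 56 [258. 257.] med [616. -17.   8.] min [613. -48.   5.] max [619.  10.  11.]
side white 35 [178. 262.] med [776.  74.  89.] min [771.  67.  83.] max [782.  80.  92.]
side white 133 [305. 271.] med [498.  47.  69.] min [488.  39.  43.] max [507.  49.  83.]
side white 34 [178. 282.] med [781.  89.  27.] min [773.  85.  18.] max [789.  91.  38.]
side white 632 [290. 300.] med [526.  90.   8.] min [451.  67.   5.] max [611. 100.  11.]
```

View pics/crop1.png

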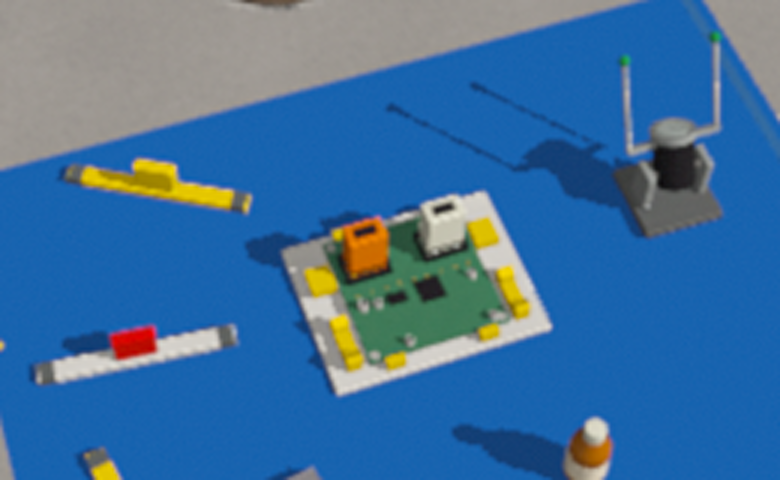

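The crop confirms it: the only silver bar with dark ends and a red grip is the one on the left. The orange module stands in the left socket, the white one in the right, and the camera is on the right. Next I move above the bar.

step_arm(
  moves=[
    {"xyz":[60,-27,4],"dr":[0,0,-10],"fingers":1},
    {"xyz":[120,-55,8],"dr":[0,0,-20],"fingers":0.8},
    {"xyz":[180,-82,12],"dr":[0,0,-30],"fingers":0.6},
    {"xyz":[240,-110,16],"dr":[0,0,-40],"fingers":0.6},
    {"xyz":[300,-137,20],"dr":[0,0,-50],"fingers":0.6},
    {"xyz":[360,-165,24],"dr":[0,0,-60],"fingers":0.6},
    {"xyz":[421,-193,30],"dr":[0,0,-69.5],"fingers":0.6},
    {"xyz":[421,-193,30],"dr":[0,0,-69.5],"fingers":0.6},
  ],
)

```text
clock: 1.1
eef_pos: [524.4, -298.5, 200.7]
eef_rot: [[0.078, 0.997, 0.0], [0.997, -0.078, 0.002], [0.002, 0.0, -1.0]]
contact_force: [-0.3, -0.4, 0.7]
grip_width: 0.601
```

```bash
python3 - <<'E'
from h import *
p,W,s=shot('wrist','w1');print(s['eef_pos'].round(1),s['eef_rot'].round(3).tolist(),s['joint_positions'].round(2),s['clock'],s['grip_width'],s['contact_force'])
hsv=cv2.cvtColor(p,cv2.COLOR_RGB2HSV);H,S,V=[hsv[...,i].astype(int) for i in range(3)]
m=((H<5)|(H>174))&(S>180)&(V>90)
w=W[m];t=w[w[:,2]>np.nanpercentile(w[:,2],60)-3];t=t[t[:,2]>np.nanmax(t[:,2])-6]
print(m.sum(),np.nanpercentile(w,[2,50,98],axis=0).round(1).tolist())
r=cv2.minAreaRect(t[:,:2].astype(np.float32));print('top',r,np.median(t[:,2]))
b=(S<60)&(V>140)&(W[...,2]>5)&(W[...,2]<16)&(abs(W[...,1]+302)<130)&(abs(W[...,0]-522)<40)
print('bar',b.sum(),cv2.minAreaRect(W[b][:,:2].astype(np.float32)),np.median(W[b][:,2]))
E
```

```text
[ 524.4 -298.5  200.7] [[0.078, 0.997, 0.0], [0.997, -0.078, 0.002], [0.002, 0.0, -1.0]] [ 0.74  0.44 -0.41  1.67  0.19  1.08  0.2 ] 1.1 0.6012274295604636 [-0.28458757 -0.37031474  0.73827207]
471 [[512.1, -320.5, 22.5], [518.0, -299.0, 46.3], [523.9, -281.6, 47.9]]
top ((517.7161254882812, -302.0549621582031), (39.95476150512695, 10.118276596069336), 85.4140853881836) 46.414696686571375
bar 1865 ((516.779541015625, -303.0382080078125), (197.35165405273438, 19.295333862304688), 84.5717544555664) 10.572611697220964
```

View pics/w1.png

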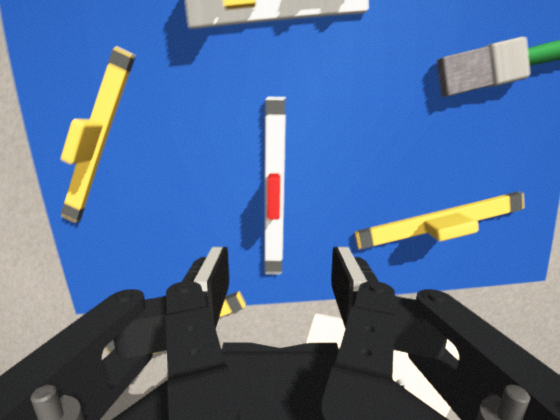

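The wrist view shows the bar upright at column 275 with its red grip at (273,196). The fingers' midline is at about column 280. The measured grip top is z=46, as it should be, with its centre at (517,-302). I descend and grip.

step_arm(
  moves=[
    {"xyz":[-4.5,-6.7,50],"dr":[0,0,0],"fingers":0.6},
    {"xyz":[-4.5,-6.7,100],"dr":[0,0,0],"fingers":0.6},
    {"xyz":[-4.5,-6.7,140],"dr":[0,0,0],"fingers":0.6},
    {"xyz":[-4.5,-6.7,168],"dr":[0,0,0],"fingers":0.6},
    {"xyz":[-4.5,-6.7,183.5],"dr":[0,0,0],"fingers":0.6},
    {"xyz":[-4.5,-6.7,183.5],"dr":[0,0,0],"fingers":0.6},
    {"xyz":[-4.5,-6.7,183.5],"dr":[0,0,0],"fingers":0},
    {"xyz":[-4.5,-6.7,183.5],"dr":[0,0,0],"fingers":0},
  ],
)

```text
clock: 2.15
eef_pos: [515.5, -307.0, 19.1]
eef_rot: [[0.085, 0.996, 0.002], [0.996, -0.085, -0.001], [-0.001, 0.002, -1.0]]
contact_force: [-0.3, -0.4, -0.0]
grip_width: 0.182
```

step_arm(
  moves=[
    {"xyz":[0,0,0],"dr":[0,0,0],"fingers":0},
    {"xyz":[0,0,0],"dr":[0,0,0],"fingers":0},
    {"xyz":[0,0,-10],"dr":[0,0,0],"fingers":0},
    {"xyz":[0,0,-30],"dr":[0,0,0],"fingers":0},
    {"xyz":[0,0,-60],"dr":[0,0,0],"fingers":0},
    {"xyz":[0,0,-90],"dr":[0,0,0],"fingers":0},
    {"xyz":[0,0,-120],"dr":[0,0,0],"fingers":0},
    {"xyz":[0,0,-120],"dr":[0,0,0],"fingers":0},
  ],
)

```text
clock: 3.15
eef_pos: [516.3, -307.2, 141.4]
eef_rot: [[0.085, 0.996, 0.005], [0.996, -0.085, -0.003], [-0.002, 0.005, -1.0]]
contact_force: [0.4, -0.2, -2.0]
grip_width: 0.154
```

step_arm(
  moves=[
    {"xyz":[25,-1,-20],"dr":[0,0,0],"fingers":0},
    {"xyz":[70,-3,-50],"dr":[0,0,-1],"fingers":0},
    {"xyz":[125,-5,-50],"dr":[0,0,-2],"fingers":0},
    {"xyz":[180,-7,-50],"dr":[0,0,-3],"fingers":0},
    {"xyz":[235,-9,-50],"dr":[0,0,-4],"fingers":0},
    {"xyz":[270,-10,-50],"dr":[0,0,-5],"fingers":0},
    {"xyz":[287,-10.5,-50],"dr":[0,0,-5],"fingers":0},
    {"xyz":[287,-10.5,-50],"dr":[0,0,-5],"fingers":0},
  ],
)

```text
clock: 4.15
eef_pos: [528.4, -19.3, 187.4]
eef_rot: [[-0.003, 1.0, -0.001], [1.0, 0.003, -0.0], [-0.0, -0.001, -1.0]]
contact_force: [1.8, -0.3, -2.4]
grip_width: 0.15
```

```bash
python3 - <<'E'
from h import *
p,W,s=shot('wrist','w2');print(s['eef_pos'].round(1),s['eef_rot'].round(3).tolist(),s['clock'],s['grip_width'],s['contact_force'].round(1))
hsv=cv2.cvtColor(p,cv2.COLOR_RGB2HSV);H,S,V=[hsv[...,i].astype(int) for i in range(3)]
def comp(l,m,mn=25):
    n,L,st,ce=cv2.connectedComponentsWithStats(m.astype(np.uint8))
    for i in range(1,n):
      if st[i,4]>=mn:
        w=W[L==i];w=w[~np.isnan(w[:,0])]
        if len(w)<5: continue
        zt=np.percentile(w[:,2],90);t=w[w[:,2]>zt-4][:,:2].astype(np.float32);r=cv2.minAreaRect(t)
        print(l,st[i,4],ce[i].round(),'z',zt.round(1),'c',np.round(r[0],1),np.round(r[1],1),round(r[2],1),'mn',w.min(0).round(),'mx',w.max(0).round())
comp('yellow',(H>19)&(H<33)&(S>130)&(V>90))
comp('orange',(H>4)&(H<17)&(S>170)&(V>90))
comp('red',((H<4)|(H>174))&(S>180)&(V>90))
comp('silver',(S<60)&(V>110)&(W[...,2]>110))
E
```

```text
[528.4 -19.3 187.4] [[-0.003, 1.0, -0.001], [1.0, 0.003, -0.0], [-0.0, -0.001, -1.0]] 4.15 0.1502244095367091 [ 1.8 -0.3 -2.4]
yellow 747 [246.  95.] z 21.6 c [501.2  71.8] [31.1 35.9] 88.5 mn [483.  56.   8.] mx [519.  87. 179.]
yellow 1026 [332.  95.] z 30.4 c [577.4  76.1] [54.8 14.9] 0.7 mn [550.  68.  17.] mx [605.  84.  33.]
yellow 212 [203. 138.] z 23.4 c [452.5  35.3] [ 9.8 18.4] 0.8 mn [444.  26.   7.] mx [458.  45.  24.]
yellow 192 [365. 137.] z 23.2 c [613.3  36.6] [17.6  8.6] 90.0 mn [609.  26.   8.] mx [618.  45.  24.]
yellow 176 [359. 231.] z 23.3 c [614.  -62.3] [18.6  9.1] 89.5 mn [609. -72.  11.] mx [619. -53.  25.]
yellow 192 [210. 232.] z 23.4 c [453.8 -64.5] [20.5  9.4] 89.7 mn [445. -75.   8.] mx [459. -54.  25.]
yellow 463 [338. 265.] z 30.2 c [579.7 -58.9] [ 16.6 112.5] 24.8 mn [ 549. -122.    7.] mx [606. -11. 212.]
yellow 89 [150. 292.] z 11.1 c [433.2 -79.6] [182.5  16.5] 48.1 mn [ 367. -150.    2.] mx [488.  -6. 242.]
yellow 36 [138. 305.] z 246.9 c [484.7  -6.5] [1.2 0.9] 48.6 mn [ 352. -167.    9.] mx [485.  -6. 249.]
orange 307 [551.  93.] z 66.6 c [766.
[... 183 characters left out ...]
 267.] z 215.4 c [529. -15.] [43.2 13.4] 89.6 mn [522. -37. 183.] mx [536.   7. 217.]
silver 200 [280.  46.] z 179.7 c [528.9  83.1] [ 2.7 19.5] 89.7 mn [519.  82. 176.] mx [539.  84. 181.]
silver 5760 [282. 157.] z 180.1 c [529.3  29.7] [23.3 86.3] 2.9 mn [519. -13. 176.] mx [543.  73. 229.]
silver 288 [254. 270.] z 225.2 c [519.3  -8.4] [3.9 6.4] 47.5 mn [516. -12. 206.] mx [521.  -6. 231.]
silver 780 [280. 335.] z 179.7 c [528.6 -43.6] [19.5 71.1] 0.7 mn [519. -79. 177.] mx [539.  -8. 263.]
silver 70 [ 85. 381.] z 277.3 c [484.1  -7.8] [3.5 2.4] 67.6 mn [483. -10. 275.] mx [486.  -6. 278.]
silver 28 [482. 380.] z 277.7 c [574.9  -6.9] [2.3 2.1] 11.5 mn [574.  -8. 276.] mx [576.  -6. 278.]
```

View pics/w2.png

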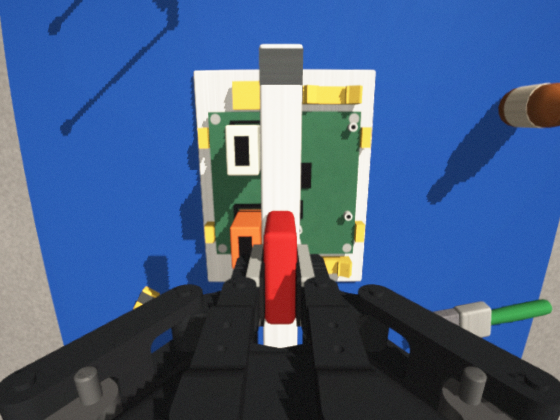

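The wrist view shows the bar held straight, with its red grip at (280,267). The notched posts are to its right: the far one at (332,95), the near one at (338,265). The post and stop heights (30, 23 mm) fit, and the seat is at about (578.2,-13.8). I move over it.

step_arm(
  moves=[
    {"xyz":[0,25,0],"dr":[0,0,0],"fingers":0},
    {"xyz":[1.2,49.4,0],"dr":[0,0,-0.4],"fingers":0},
    {"xyz":[1.2,49.4,30],"dr":[0,0,-0.4],"fingers":0},
    {"xyz":[1.2,49.4,70],"dr":[0,0,-0.4],"fingers":0},
    {"xyz":[1.2,49.4,100],"dr":[0,0,-0.4],"fingers":0},
    {"xyz":[1.2,49.4,117],"dr":[0,0,-0.4],"fingers":0},
    {"xyz":[1.2,49.4,117],"dr":[0,0,-0.4],"fingers":0},
    {"xyz":[1.2,49.4,117],"dr":[0,0,-0.4],"fingers":0},
  ],
)

```text
clock: 5.2
eef_pos: [579.0, -18.7, 71.9]
eef_rot: [[-0.009, 1.0, 0.002], [1.0, 0.009, -0.0], [-0.0, 0.002, -1.0]]
contact_force: [0.6, 0.0, -1.8]
grip_width: 0.153
```

```bash
python3 - <<'E'
from h import *
p,W,s=shot('wrist','w3');print(s['eef_pos'].round(1),s['eef_rot'].round(3).tolist(),s['clock'],s['grip_width'],s['contact_force'].round(1))
hsv=cv2.cvtColor(p,cv2.COLOR_RGB2HSV);H,S,V=[hsv[...,i].astype(int) for i in range(3)]
X,Y,Z=W[...,0],W[...,1],W[...,2]
yl=(H>19)&(H<33)&(S>130)&(V>90)
for y0,y1 in((60,95),(-125,-90)):
  m=yl&(Y>y0)&(Y<y1)&(X>540)&(X<620)&(Z>26.5)&(Z<36)
  if m.sum()>5:
    x=np.sort(X[m]);g=np.diff(x);print('post',m.sum(),x[0],x[-1],Y[m].min(),Y[m].max(),[(round(x[i],1),round(x[i+1],1)) for i in np.argsort(-g)[:2]])
b=(S<60)&(Z>52)&(Z<75)&(abs(Y+14)<115)&(abs(X-578)<25)
r=cv2.minAreaRect(W[b][:,:2].astype(np.float32));print('bar',r,np.median(Z[b]))
for y in range(-110,90,20):
  k=b&(abs(Y-y)<6)
  if k.sum()>20: print(y,np.percentile(X[k],[3,97]).round(1),end=' ')
a=cv2.cvtColor(p,cv2.COLOR_RGB2BGR);cv2.imwrite('pics/w3c.png',cv2.resize(a[:300,130:430],None,fx=2,fy=2,interpolation=2))
E
```

```text
[579.  -18.7  71.9] [[-0.009, 1.0, 0.002], [1.0, 0.009, -0.0], [-0.0, 0.002, -1.0]] 5.2 0.15316644115204361 [ 0.6  0.  -1.8]
post 1303 549.9001688290399 605.1226822606249 68.40981136049831 84.54789684503064 [(np.float64(565.0), np.float64(591.5)), (np.float64(564.4), np.float64(564.9))]
post 65 564.4023952843363 596.4877918625102 -105.99970402551767 -94.64569945625857 [(np.float64(566.6), np.float64(592.9)), (np.float64(565.9), np.float64(566.6))]
bar ((579.2908325195312, 3.4170379638671875), (20.0751895904541, 163.1840362548828), 0.3998696804046631) 63.35628453367852
-70 [571.3 589. ] -10 [569.4 589.1] 10 [570.1 588.6] 30 [569.7 588.4] 50 [569.8 588.4] 70 [569.9 588. ]
```

View pics/w3c.png

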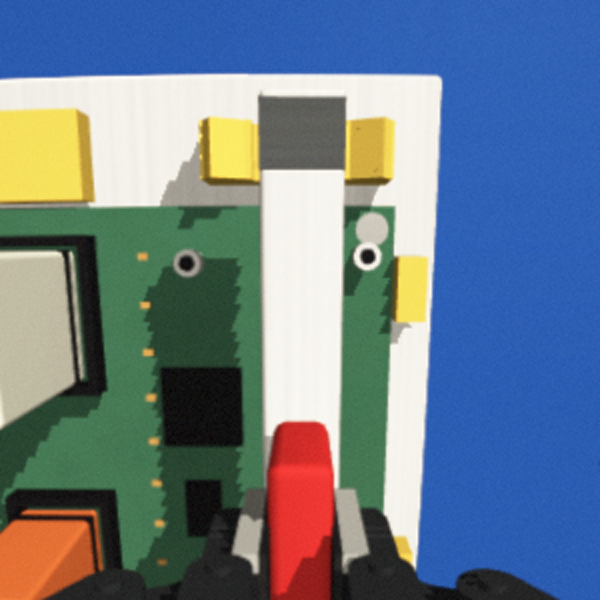

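The bar's far end lies over the far notch: bar 570–588, notch 565–591.5. At the near post the bar centre is about 580 and the notch centre 579.7. I lower it.

step_arm(
  moves=[
    {"xyz":[0.4,-0.4,10],"dr":[0,0,0],"fingers":0},
    {"xyz":[0.4,-0.4,20],"dr":[0,0,0],"fingers":0},
    {"xyz":[0.4,-0.4,26],"dr":[0,0,0],"fingers":0},
    {"xyz":[0.4,-0.4,30],"dr":[0,0,0],"fingers":0},
    {"xyz":[0.4,-0.4,32],"dr":[0,0,0],"fingers":0},
    {"xyz":[0.4,-0.4,32.5],"dr":[0,0,0],"fingers":0},
    {"xyz":[0.4,-0.4,32.5],"dr":[0,0,0],"fingers":0},
    {"xyz":[0.4,-0.4,32.5],"dr":[0,0,0],"fingers":0},
  ],
)

```text
clock: 6.25
eef_pos: [577.5, -17.9, 39.1]
eef_rot: [[-0.009, 1.0, -0.0], [1.0, 0.009, -0.0], [-0.0, -0.0, -1.0]]
contact_force: [-2.6, 1.6, 5.9]
grip_width: 0.155
```

Light contact, so the bar is down. I release it and rise.

step_arm(
  moves=[
    {"xyz":[0,0,0],"dr":[0,0,0],"fingers":0.25},
    {"xyz":[0,0,0],"dr":[0,0,0],"fingers":0.5},
    {"xyz":[0,0,0],"dr":[0,0,0],"fingers":0.5},
    {"xyz":[0,0,0],"dr":[0,0,0],"fingers":0.5},
    {"xyz":[0,0,-15],"dr":[0,0,0],"fingers":0.5},
    {"xyz":[0,0,-50],"dr":[0,0,0],"fingers":0.5},
    {"xyz":[0,0,-100],"dr":[0,0,0],"fingers":0.5},
    {"xyz":[0,0,-140],"dr":[0,0,0],"fingers":0.6},
  ],
)

```text
clock: 7.25
eef_pos: [578.0, -17.7, 181.3]
eef_rot: [[-0.01, 1.0, 0.002], [1.0, 0.01, 0.0], [0.0, 0.002, -1.0]]
contact_force: [0.7, -0.1, -0.8]
grip_width: 0.595
```

step_arm(
  moves=[
    {"xyz":[0,-20,-140],"dr":[0,0,0],"fingers":0.6},
    {"xyz":[-20,-50,-140],"dr":[0,0,0],"fingers":0.6},
    {"xyz":[-38,-80,-140],"dr":[0,0,0],"fingers":0.6},
    {"xyz":[-38,-80,-140],"dr":[0,0,0],"fingers":0.6},
    {"xyz":[-38,-80,-140],"dr":[0,0,0],"fingers":0.6},
    {"xyz":[-38,-80,-140],"dr":[0,0,0],"fingers":0.6},
    {"xyz":[-38,-80,-140],"dr":[0,0,0],"fingers":0.6},
    {"xyz":[-38,-80,-140],"dr":[0,0,0],"fingers":0.6},
  ],
)

```text
clock: 8.25
eef_pos: [498.1, -56.2, 317.7]
eef_rot: [[-0.01, 1.0, -0.001], [1.0, 0.01, 0.001], [0.001, -0.001, -1.0]]
contact_force: [0.4, 0.3, -0.8]
grip_width: 0.6
```

```bash
python3 - <<'E'
from h import *
p,W,s=shot('wrist','w4');print(s['eef_pos'].round(1),s['clock'])
hsv=cv2.cvtColor(p,cv2.COLOR_RGB2HSV);H,S,V=[hsv[...,i].astype(int) for i in range(3)]
X,Y,Z=W[...,0],W[...,1],W[...,2]
def rect(l,m):
  q=W[m];print(l,m.sum(),[np.round(v,1) for v in cv2.minAreaRect(q[:,:2].astype(np.float32))],'z',np.percentile(q[:,2],[5,50,95]).round(1))
reg=(abs(X-530)<110)&(abs(Y+14)<130)
rect('orange top',(H>4)&(H<17)&(S>150)&(V>90)&(Z>80)&(Z<92)&reg)
rect('white top',(S<70)&(V>120)&(Z>80)&(Z<92)&reg&(abs(X-498)<30)&(Y>0)&(Y<70))
rect('red top',((H<4)|(H>174))&(S>170)&(V>90)&(Z>60)&reg)
b=(S<70)&(V>40)&(Z>26)&(Z<38)&reg&(abs(X-578)<20);rect('bar',b)
for y in (-105,-85,-65,45,65,75):
  k=b&(abs(Y-y)<6)
  if k.sum()>5: print(y,np.percentile(X[k],[5,95]).round(1),np.median(Z[k]).round(1))
# green tips and camera from both fixed cams
cv2.imwrite('pics/w4c.png',cv2.resize(cv2.cvtColor(p,cv2.COLOR_RGB2BGR)[60:330,140:440],None,fx=2,fy=2,interpolation=2))
E
```

```text
[498.1 -56.2 317.7] 8.25
orange top 537 [array([498.4, -55.8]), array([25.2, 39.4]), np.float64(1.0)] z [81.1 82.6 83.9]
white top 549 [array([498.2,  28.2]), array([24.9, 37.8]), np.float64(0.2)] z [81.1 82.5 83.8]
red top 367 [array([577.6, -14. ]), array([41.6, 14.1]), np.float64(89.6)] z [63.8 66.2 67.6]
bar 1768 [array([579.8, -14.2]), array([ 36.6, 197.6]), np.float64(0.9)] z [28.7 30.5 31.9]
-105 [568.7 587.5] 31.0
-85 [568.2 586.6] 30.3
-65 [568.3 586.4] 30.8
45 [568.3 595.6] 30.3
65 [568.1 585.7] 30.3
75 [568.1 586. ] 30.7
```

View pics/w4c.png

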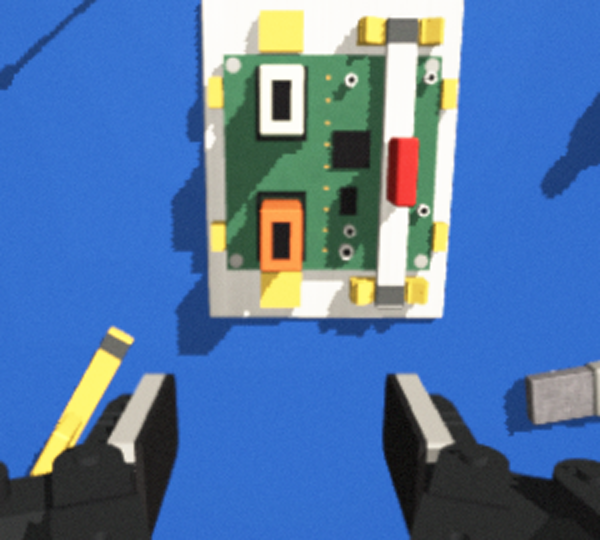

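The bar lies in both notches: its top reads 30.5 mm (30 expected), its ends at crop (402,30) and (390,293) sit between the post cheeks, and its centre is at y=-14. The orange module is at crop (282,235), measured (498.4,-55.8) with its top at 82.6. I descend on it.

step_arm(
  moves=[
    {"xyz":[0.4,0.3,55],"dr":[0,0,0],"fingers":0.6},
    {"xyz":[0.4,0.3,110],"dr":[0,0,0],"fingers":0.6},
    {"xyz":[0.4,0.3,165],"dr":[0,0,0],"fingers":0.6},
    {"xyz":[0.4,0.3,205],"dr":[0,0,0],"fingers":0.6},
    {"xyz":[0.4,0.3,230],"dr":[0,0,0],"fingers":0.6},
    {"xyz":[0.4,0.3,255],"dr":[0,0,0],"fingers":0.6},
    {"xyz":[0.4,0.3,279],"dr":[0,0,0],"fingers":0.6},
    {"xyz":[0.4,0.3,279],"dr":[0,0,0],"fingers":0.6},
  ],
)

```text
clock: 9.3
eef_pos: [497.1, -56.0, 37.7]
eef_rot: [[-0.01, 1.0, -0.004], [1.0, 0.01, 0.001], [0.001, -0.004, -1.0]]
contact_force: [1.1, 0.4, -0.4]
grip_width: 0.597
```

step_arm(
  moves=[
    {"xyz":[0,0,0],"dr":[0,0,0],"fingers":0},
    {"xyz":[0,0,0],"dr":[0,0,0],"fingers":0},
    {"xyz":[0,0,0],"dr":[0,0,0],"fingers":0},
    {"xyz":[0,0,0],"dr":[0,0,0],"fingers":0},
    {"xyz":[0,0,0],"dr":[0,0,0],"fingers":0},
    {"xyz":[0,0,0],"dr":[0,0,0],"fingers":0},
    {"xyz":[0,0,0],"dr":[0,0,0],"fingers":0},
    {"xyz":[0,0,0],"dr":[0,0,0],"fingers":0},
  ],
)

```text
clock: 10.3
eef_pos: [499.1, -56.3, 40.3]
eef_rot: [[-0.009, 1.0, 0.002], [1.0, 0.009, -0.0], [-0.0, 0.002, -1.0]]
contact_force: [-0.6, 0.0, 6.8]
grip_width: 0.297
```

step_arm(
  moves=[
    {"xyz":[0,0,-5],"dr":[0,0,0],"fingers":0},
    {"xyz":[0,0,-10],"dr":[0,0,0],"fingers":0},
    {"xyz":[0,0,-20],"dr":[0,0,0],"fingers":0},
    {"xyz":[0,0,-35],"dr":[0,0,0],"fingers":0},
    {"xyz":[0,0,-75],"dr":[0,0,0],"fingers":0},
    {"xyz":[0,0,-125],"dr":[0,0,0],"fingers":0},
    {"xyz":[0,0,-180],"dr":[0,0,0],"fingers":0},
    {"xyz":[0,0,-180],"dr":[0,0,0],"fingers":0},
  ],
)

```text
clock: 11.3
eef_pos: [500.8, -56.1, 224.4]
eef_rot: [[-0.009, 1.0, 0.009], [1.0, 0.009, -0.002], [-0.002, 0.009, -1.0]]
contact_force: [-0.9, 0.5, -2.3]
grip_width: 0.296
```

```bash
python3 - <<'E'
from h import *
from scipy.optimize import least_squares
p,W,s=shot('wrist','w5');print(s['eef_pos'].round(1),s['clock'],s['grip_width'])
def G(p,W):
  hsv=cv2.cvtColor(p,cv2.COLOR_RGB2HSV);return [hsv[...,i].astype(int) for i in range(3)]
H,S,V=G(p,W);Rt=np.array(s['eef_rot'])
m=(H>4)&(H<17)&(S>150)&(V>90);L=(W-s['eef_pos'])@Rt   # tool coords
q=L[m&(abs(L[...,2])<70)&(abs(L[...,1])<25)];print('orange tool-frame 2/50/98%',np.percentile(q,[1,50,99],axis=0).round(1).tolist())
obs=[]
for nm in('scene','side'):
  pp,W2,_=shot(nm,nm+'2');H,S,V=G(pp,W2);X,Y,Z=[W2[...,i] for i in range(3)]
  mm=(H>40)&(H<80)&(S>100)&(V>50)&(Z>150)&(Z<200)&(abs(X-450)<40)&(Y>200)&(Y<370)
  n,Lb,st,ce=cv2.connectedComponentsWithStats(mm.astype(np.uint8))
  for i in range(1,n): 
    w=W2[Lb==i];print(nm,'tip',st[i,4],ce[i].round(1),np.median(w,0).round(1)); obs.append((nm,ce[i],np.median(w,0)))
  box=(abs(X-480)<90)&(Y>220)&(Y<350)&(Z>8)
  # barrel/rods points
  r=box&(Z>100)&(Z<172)&((abs(Y-235)<10)|(abs(Y-336)<10))
  q=W2[r]
  for yc in(235,336):
    k=q[abs(q[:,1]-yc)<10]
    if len(k)>10:
      c=np.polyfit(k[:,2],k[:,0],1);d=np.polyfit(k[:,2],k[:,1],1);print(nm,'rod',yc,len(k),'dx/dz',c.round(3),'dy/dz',d.round(3))
# triangulate
for side in(0,1):
  o=[x for x in obs if (x[2][1]>285)==bool(side)]
  A=[];B=[]
  for nm,uv,_ in o:
    c=bot.get_calibration(nm);R,t=cw(nm,c);n=ray(c,uv)[0];d=R@np.r_[n,1];d/=np.linalg.norm(d);P=np.eye(3)-np.outer(d,d);A.append(P);B.append(P@t)
  X=np.linalg.solve(sum(A),sum(B));print('tri',X.round(1),[np.linalg.norm(P@X-b).round(1) for P,b in zip(A,B)])
E
```

```text
[500.8 -56.1 224.4] 11.3 0.29612035723053176
orange tool-frame 2/50/98% [[-15.5, -12.1, -43.4], [16.0, 0.2, -41.6], [20.6, 13.1, 9.6]]
scene tip 6 [397.8 141.8] [450.2 331.7 179.2]
scene tip 6 [367.5 150. ] [448.9 234.3 178.4]
scene rod 235 37 dx/dz [-4.91000e-01  5.34636e+02] dy/dz [6.00000e-03 2.35021e+02]
scene rod 336 48 dx/dz [-4.72000e-01  5.33206e+02] dy/dz [1.40000e-02 3.33532e+02]
side tip 21 [325. 328.] [446.7 236.6 177.7]
side tip 27 [319.6 381.6] [447.7 336.5 178.7]
side rod 235 68 dx/dz [-5.00000e-01  5.35115e+02] dy/dz [9.0000e-03 2.3447e+02]
side rod 336 72 dx/dz [-4.99000e-01  5.36064e+02] dy/dz [7.00000e-03 3.34003e+02]
tri [446.7 234.8 174.4] [np.float64(0.2), np.float64(0.2)]
tri [447.9 335.  175.4] [np.float64(0.0), np.float64(0.0)]
```

The module is held square: top at tool z≈-42.5, so the pins are about 21.5 mm beyond the TCP. The tips are near (447,235,175) and (448,335,175), and the lens axis leans about 26°. I go to a tilted pre-pose that stands off and can see both tips.

step_arm(
  moves=[
    {"xyz":[30,-3,-30],"dr":[0,0,0],"fingers":0},
    {"xyz":[80,-10,-60],"dr":[-3,0,0],"fingers":0},
    {"xyz":[130,-15,-60],"dr":[-7,0,0],"fingers":0},
    {"xyz":[180,-20,-60],"dr":[-11,0,0],"fingers":0},
    {"xyz":[230,-25,-60],"dr":[-15,0,0],"fingers":0},
    {"xyz":[280,-30,-60],"dr":[-20,0,0],"fingers":0},
    {"xyz":[320,-36,-60],"dr":[-24,0,0],"fingers":0},
    {"xyz":[341,-38,-60],"dr":[-26.3,0,0],"fingers":0},
  ],
)

```text
clock: 12.45
eef_pos: [455.1, 286.4, 277.8]
eef_rot: [[-0.013, 0.897, 0.442], [1.0, 0.012, 0.005], [-0.0, 0.442, -0.897]]
contact_force: [-0.6, -0.8, -1.3]
grip_width: 0.294
```

step_arm(
  moves=[
    {"xyz":[0,0,0],"dr":[0,0,0],"fingers":0},
    {"xyz":[0,0,0],"dr":[0,0,0],"fingers":0},
    {"xyz":[0,0,0],"dr":[0,0,0],"fingers":0},
    {"xyz":[0,0,0],"dr":[0,0,0],"fingers":0},
    {"xyz":[0,0,0],"dr":[0,0,0],"fingers":0},
    {"xyz":[0,0,0],"dr":[0,0,0],"fingers":0},
    {"xyz":[0,0,0],"dr":[0,0,0],"fingers":0},
    {"xyz":[0,0,0],"dr":[0,0,0],"fingers":0},
  ],
)

```text
clock: 13.45
eef_pos: [457.1, 284.4, 279.3]
eef_rot: [[-0.009, 0.896, 0.443], [1.0, 0.008, 0.004], [-0.0, 0.443, -0.896]]
contact_force: [0.2, -0.7, -1.9]
grip_width: 0.295
```

```bash
cat > m.py <<'E'
from h import *
import sys
p,W,s=shot('wrist',sys.argv[1]);Rt=np.array(s['eef_rot']);tp=np.array(s['eef_pos']);c=bot.get_calibration('wrist')
print(tp.round(1),Rt.round(3).tolist(),s['clock'],s['grip_width'],s['contact_force'].round(1),s['joint_positions'].round(2))
hsv=cv2.cvtColor(p,cv2.COLOR_RGB2HSV);H,S,V=[hsv[...,i].astype(int) for i in range(3)]
X,Y,Z=[W[...,i] for i in range(3)]
m=(H>40)&(H<80)&(S>110)&(V>50)&(Z>140)&(Z<200)&(abs(X-450)<40)&(Y>200)&(Y<370)
n,L,st,ce=cv2.connectedComponentsWithStats(m.astype(np.uint8));T=[]
R,t=cw('wrist',c,s)
for i in range(1,n):
  if st[i,4]<15: continue
  w=W[L==i];d=R@np.r_[ray(c,ce[i])[0],1];d/=np.linalg.norm(d)
  r=np.nanpercentile((w-t)@d,10)+6  # nearest surface + ball radius
  T.append(t+d*r);print('tip',st[i,4],ce[i].round(),'bbox',st[i,:4],T[-1].round(1))
for yc in(235,335):
  r=(Z>95)&(Z<165)&(abs(Y-yc)<12)&(X>440)&(X<500);k=W[r]
  if len(k)>20:
    a=np.polyfit(k[:,2],k[:,0],1);b=np.polyfit(k[:,2],k[:,1],1);print('rod',yc,len(k),'tilt',np.degrees(np.arctan(-a[0])).round(1),'side',np.degrees(np.arctan(b[0])).round(1),'at z175',np.polyval(a,175).round(1),np.polyval(b,175).round(1))
tl=(W-tp)@Rt
o=(H>4)&(H<17)&(S>150)&(V>60)&(tl[...,2]>-60)&(tl[...,2]<35)&(abs(tl[...,1])<30);q=tl[o];print('module tool frame',np.percentile(q,[1,50,99],axis=0).round(1).tolist())
E
python3 m.py w6
```

```text
[457.1 284.4 279.3] [[-0.009, 0.896, 0.443], [1.0, 0.008, 0.004], [-0.0, 0.443, -0.896]] 13.45 0.2953173586354359 [ 0.2 -0.7 -1.9] [-0.06  0.1  -0.84  2.01  0.58  0.84 -1.23]
tip 181 [206. 147.] bbox [199 140  15  15] [447.8 335.6 173.8]
tip 139 [212. 269.] bbox [205 263  14  13] [447.1 235.7 174.2]
rod 235 165 tilt 25.8 side 0.2 at z175 448.1 237.0
rod 335 86 tilt 26.7 side 0.3 at z175 449.7 336.3
module tool frame [[-15.4, -12.0, -43.1], [15.9, 0.4, -41.3], [20.7, 13.3, 9.9]]
```

View pics/w6.png

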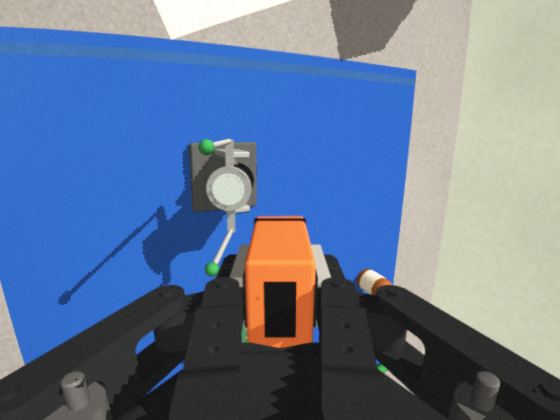

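Both green tips are visible, at (206,147) and (212,269), and the lens is at (230,186). The tip spacing is 99.9 mm at the same height, which fits. The view point is about (447.4,285.3,174.4) with a lean of about 26.2°. I move onto the lens axis, stopping about 25 mm short.

step_arm(
  moves=[
    {"xyz":[0.6,-18,0],"dr":[0,0,0],"fingers":0},
    {"xyz":[0.6,-36,0],"dr":[0,0,0],"fingers":0},
    {"xyz":[0.6,-50,10],"dr":[0,-0.2,0.4],"fingers":0},
    {"xyz":[0.6,-55.6,20],"dr":[0,-0.4,0.8],"fingers":0},
    {"xyz":[0.6,-55.6,32],"dr":[0,-0.4,0.8],"fingers":0},
    {"xyz":[0.6,-55.6,42.7],"dr":[0,-0.4,0.8],"fingers":0},
    {"xyz":[0.6,-55.6,42.7],"dr":[0,-0.4,0.8],"fingers":0},
    {"xyz":[0.6,-55.6,42.7],"dr":[0,-0.4,0.8],"fingers":0},
  ],
)

```text
clock: 14.5
eef_pos: [425.9, 284.9, 216.5]
eef_rot: [[0.006, 0.896, 0.443], [1.0, -0.005, -0.003], [0.0, 0.443, -0.896]]
contact_force: [0.4, 0.3, -1.0]
grip_width: 0.301
```

```bash
python3 m.py w7; python3 -c "
from rig import bot
print([bot.read_state()['eef_pos'].round(1).tolist() for _ in range(3)])"
```

```text
[425.9 284.9 216.5] [[0.006, 0.896, 0.443], [1.0, -0.005, -0.003], [0.0, 0.443, -0.896]] 14.5 0.3010601975476522 [ 0.4  0.3 -1. ] [-0.14  0.15 -0.85  2.14  0.74  0.77 -1.49]
tip 262 [280. 152.] bbox [271 143  18  18] [447.9 336.  173.8]
module tool frame [[-15.4, -12.0, -43.1], [15.8, 0.4, -41.3], [20.7, 13.3, 10.8]]
[[426.1, 284.9, 216.7], [426.1, 284.9, 216.7], [426.1, 284.9, 216.7]]
```

On the axis as planned: the TCP is within 0.5 mm of the expected position, and the visible tip at (280,152) re-measures the same. Final approach.

step_arm(
  moves=[
    {"xyz":[0,0,5],"dr":[0,0,0],"fingers":0},
    {"xyz":[0,0,10],"dr":[0,0,0],"fingers":0},
    {"xyz":[0,0,15],"dr":[0,0,0],"fingers":0},
    {"xyz":[0,0,19],"dr":[0,0,0],"fingers":0},
    {"xyz":[0,0,22],"dr":[0,0,0],"fingers":0},
    {"xyz":[0,0,24],"dr":[0,0,0],"fingers":0},
    {"xyz":[0,0,25.2],"dr":[0,0,0],"fingers":0},
    {"xyz":[0,0,25.2],"dr":[0,0,0],"fingers":0},
  ],
)

```text
clock: 15.55
eef_pos: [437.4, 284.6, 193.8]
eef_rot: [[0.006, 0.896, 0.443], [1.0, -0.006, -0.003], [-0.0, 0.443, -0.896]]
contact_force: [-0.5, 0.6, -1.1]
grip_width: 0.299
```

```bash
python3 m.py w8; python3 - <<'E'
from h import *
s=bot.read_state();Rt=np.array(s['eef_rot']);print('pins',(s['eef_pos']+Rt@[.5,.5,22]).round(1))
out=[]
for nm in('scene','side'):
  p,W,_=shot(nm,nm+'3');c=bot.get_calibration(nm);R=np.array(c['R']);tt=np.array(c['t']).ravel()
  hsv=cv2.cvtColor(p,cv2.COLOR_RGB2HSV);H,S,V=[hsv[...,i].astype(int) for i in range(3)];X,Y,Z=[W[...,i] for i in range(3)]
  o=(H>4)&(H<17)&(S>150)&(V>60)&(Z>140)&(Z<300)&(abs(Y-285)<60);q=(W[o]-s['eef_pos'])@Rt
  print(nm,'orange in tool frame',o.sum(),np.percentile(q,[2,50,98],axis=0).round(1).tolist())
  # bar check
  b=((H<4)|(H>174))&(S>170)&(V>80)&(Z>15)&(abs(X-578)<30)&(abs(Y+14)<40);print('red',np.percentile(W[b],[5,95],axis=0).round(1).tolist())
  v,u=np.argwhere(o).mean(0);print(u,v)
  u,v=int(u),int(v);k=cv2.resize(cv2.cvtColor(p,cv2.COLOR_RGB2BGR)[max(v-60,0):v+60,max(u-50,0):u+50],None,fx=4,fy=4,interpolation=2);out.append(k)
h=min(k.shape[0] for k in out);cv2.imwrite('pics/fin.png',np.hstack([k[:h] for k in out]))
E
```

```text
[437.4 284.6 193.8] [[0.006, 0.896, 0.443], [1.0, -0.006, -0.003], [-0.0, 0.443, -0.896]] 15.55 0.29930881934715164 [-0.5  0.6 -1.1] [-0.16  0.21 -0.82  2.15  0.83  0.75 -1.56]
tip 352 [279. 156.] bbox [269 146  21  21] [448.  335.8 173.7]
module tool frame [[-15.4, -12.0, -43.1], [15.8, 0.4, -41.3], [20.7, 13.4, 10.9]]
pins [447.6 285.1 174.3]
scene orange in tool frame 152 [[-20.7, -8.6, -44.9], [-15.8, 11.7, -15.0], [14.9, 26.5, 14.2]]
red [[574.0, -34.2, 38.6], [586.3, 0.3, 70.6]]
380.4868421052632 136.5921052631579
side orange in tool frame 384 [[-0.1, -11.9, -44.0], [18.0, 3.2, -27.1], [20.1, 13.9, 8.2]]
red [[571.6, -26.1, 46.4], [582.3, 7.7, 68.1]]
334.109375 352.953125
```

View pics/fin.png

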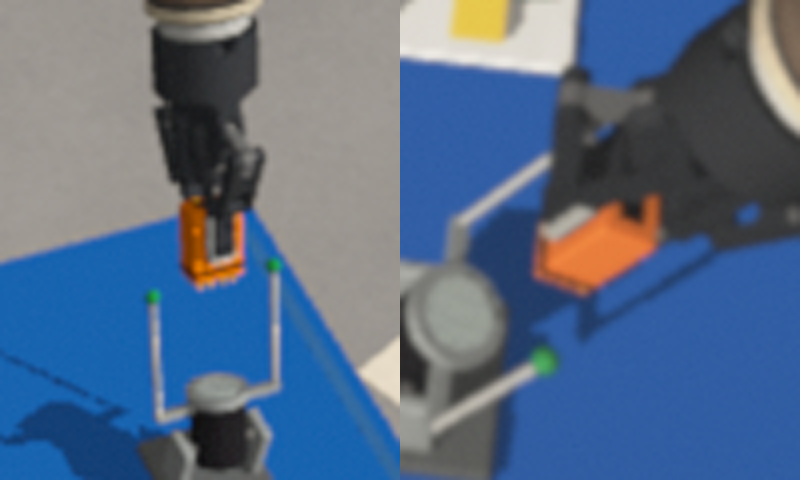

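The module's pins are between the two green tips: the tips are at crop (153,297) and (275,265), their midpoint is (214,281), and the pins are at about (213,282). The camera is untouched. I check that the arm is still and hand in.

step_arm(
  moves=[
    {"xyz":[0,0,0],"dr":[0,0,0],"fingers":0},
    {"xyz":[0,0,0],"dr":[0,0,0],"fingers":0},
    {"xyz":[0,0,0],"dr":[0,0,0],"fingers":0},
    {"xyz":[0,0,0],"dr":[0,0,0],"fingers":0},
    {"xyz":[0,0,0],"dr":[0,0,0],"fingers":0},
    {"xyz":[0,0,0],"dr":[0,0,0],"fingers":0},
    {"xyz":[0,0,0],"dr":[0,0,0],"fingers":0},
    {"xyz":[0,0,0],"dr":[0,0,0],"fingers":0},
  ],
)

```text
clock: 16.7
eef_pos: [437.4, 284.6, 193.7]
eef_rot: [[0.006, 0.896, 0.443], [1.0, -0.006, -0.003], [-0.0, 0.443, -0.897]]
contact_force: [-0.8, -0.3, -2.1]
grip_width: 0.296
```

```bash
python3 - <<'E'
from rig import bot
import numpy as np
s=bot.read_state();pin=s['eef_pos']+np.array(s['eef_rot'])@[.5,.5,22]
print(s['eef_pos'].round(1),pin.round(1),abs(s['joint_velocities']).max(),s['grip_width'])
if np.linalg.norm(pin-[447.5,285.3,174.2])<3: print(bot.close_job())
E
```

```text
[437.4 284.6 193.7] [447.6 285.  174.2] 0.002157235017743116 0.29648347982163403
the job is handed in; nothing more can be done
None
```

I laid the bar in both notches and released it. I then pulled the orange module straight up and held it at the inspection camera, still in the gripper. The job was handed in at about 16.7 s.

- **Bar:** after release, its top read 30.5 mm (30 expected). Both ends lay between the post cheeks and it was centred to within about 1 mm.
- **Module:** at the end its pin end was at about (447.6, 285.0, 174.2). The midpoint of the two tips measured (447.4, 285.3, 174.4). The tilt was 26.3°, against 26.2° for the lens axis, and the module's long side was in line with the tips within about 0.5°. The arm was still.
- **Uncertainty:** the tip positions from the fixed cameras and the wrist camera differed by about 1 mm. The separate rod-slope readings spread over roughly ±1°. In the last scene and side pictures the bar's red grip was still at its seat. I did not re-measure the board, white module, flux bottle or brush at the end, but nothing I did came near them.

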